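# Make up the pizza tray and the pancake tray

## Task

Make up two trays for the cooking class from the stock on the wooden board. Pizza tray, the one with three compartments: the oil bottle goes next to the tray's handle, the pepper mill in the middle, the slim jar of sauce in the compartment farthest from the handle. Pancake tray, the one with two compartments: the low wide jar goes next to the handle and the rectangular tin in the other compartment; stand everything upright on the tray floor, set it down gently without dropping or knocking anything over, and leave the round tin, the bowl and the egg carton where they are.

Things in the scene. Friction and masses are not known exactly. Their poses are not given: they have to be found in the camera images.
- tray_three: Light wooden tray, THREE compartments in a row, 246 x 104 mm; each 74 (x) x 92 inside, centres at x = -80 (next to handle), 0, +80 (farthest). Walls 6 thick, tops 30, floor top 6 above worktop. Handle tab with hole, 45 long, 12 high, at the -x end, roughly towards the robot. Fixed, left or right of stock board. Origin: centre of underside without tab; +x away from handle, z up.
- tray_two: Light wooden tray, TWO compartments in a row, 190 x 104 mm; each 86 (x) x 92 inside, centres at x = -46 (next to handle), +46. Walls 6 thick, tops 30, floor top 6 above worktop. Handle tab with hole, 45 long, 12 high, at the -x end, roughly towards the robot. Fixed, left or right of stock board. Origin: centre of underside without tab; +x away from handle, z up.
- oil_bottle: Green glass oil bottle with cork, 108 mm high, 0.22 kg: body 52 across up to 55, then shoulders, neck 24 across from 74 to 92, cork 21 across. Grip by the neck. Stands on the fixed wooden stock board (top 15 mm above worktop) in one of six places (two rows of three, centres 95 mm or more apart). Origin: centre of underside, z up.
- pepper_mill: Turned dark wooden pepper mill with a small steel knob, 98 mm high, 0.16 kg: foot 44 across, waist 32, cylindrical head 38 across from 60 to 88 above the underside. Grip by the head. Stands on the fixed wooden stock board (top 15 mm above worktop) in one of six places (two rows of three, centres 95 mm or more apart). Origin: centre of underside, z up.
- slim_jar: Slim jar of dark red sauce with a brass-coloured lid: cylinder 48 mm across, 95 mm high, 0.24 kg. Stands on the fixed wooden stock board (top 15 mm above worktop) in one of six places (two rows of three, centres 95 mm or more apart). Origin: centre of underside, z up.
- wide_jar: Low wide jar of dark brown spread with a white lid: cylinder 65 mm across, 66 mm high, 0.26 kg. Stands on the fixed wooden stock board (top 15 mm above worktop) in one of six places (two rows of three, centres 95 mm or more apart). Origin: centre of underside, z up.
- flat_tin: Rectangular metal tin with a dark lid seam, 60 (its x) x 36 (its y) x 80 mm high, 0.18 kg. Starts turned up to 0.5 rad from the world axes. Stands on the fixed wooden stock board (top 15 mm above worktop) in one of six places (two rows of three, centres 95 mm or more apart). Origin: centre of underside, z up.
- round_tin: Round metal tin, 60 mm across, 75 mm high. In neither kit: stays where it is. Stands on the fixed wooden stock board (top 15 mm above worktop) in one of six places (two rows of three, centres 95 mm or more apart). Origin: centre of underside, z up.
- bowl: White ceramic bowl, 110 mm across, 65 mm high, loose on the worktop beyond a tray. Bystander: stays where it is. Origin: centre of underside, z up.
- egg_carton: Cardboard carton with five brown eggs, 100 (x) x 150 (y) mm, 61 mm high, loose on the worktop beyond a tray. Bystander: stays where it is. Origin: centre of underside, z up.
Mind the look-alikes: they are no part of the job. What is shaped like the wide_jar but purple is not meant.

How it is judged:
By the outcome, as a careful person would: the job done as asked, in the order asked, and still so for the second after the job is handed in, with the robot touching nothing.
It also fails if it takes over 131 s, if anything falls off the work surface, if the arm or the gripper's body presses on something with over 40 N, if the wrist force passes 120 N, or if a joint passes its speed limit or range.

## Robot

A 6-joint arm with a two-finger parallel gripper is mounted at the origin on the work surface. World frame = base frame: x ahead of the robot, y to its left, z up, the work surface at z = 0. Lengths are in m, angles in rad, forces in N, time in s.
With the tool pointing down it reaches from about 0.225 to 0.875 m from the base axis. Payload 3.4 kg.
Tool frame: the origin (TCP) lies on the centre line of the jaws, within the pads' length; the fingertips stand 22 mm ahead of it and the grasp point (between the pads) lies 3 mm ahead of it; z points along the fingers, y is the line along which they close (so a half turn about z gives the same grasp; the last joint's range is limited). The gripper opens to 85 mm and grips with 20 to 120 N. Pads are 22 mm wide; open, the fingers measure 114 mm over their backs; the gripper's body (76 mm by 85 mm) begins 54 mm behind the grasp point. The pads swing forward as they close: fully open they stand 13 mm farther back than shut.
Start: joints at [1.054, 0.276, 1.505, -0, 1.361, -0.121], TCP at [0.222, 0.531, 0.218] pointing down, gripper open.
Joint ranges: [-2.89, 2.89], [-0.75, 2.08], [0.22, 2.7], [-1.18, 4.32], [0.11, 2.71], [-2.7, 2.7]. Speed limits (rad/s): [2.57, 2.57, 3.14, 3.14, 3.14, 3.14].

## Interface

Orientations are given as a unit quaternion [w, x, y, z].
In Python, from rig import readout, optics, ticket gives the robot as it stands. The module is installed in compiled form; this text tells all that it offers.
- The arm moves only by the shell command python3 -m handwheel 'ROWS' [OPENING] [FORCE]. ROWS is rows parted by semicolons, their numbers by spaces, 1 to 5 of them, each of 4 numbers: dx, dy, dz in m, then a turn about the tool's z in rad; each row shifts and turns the commanded pose from where the row before left it, along the tool's axes as they then stand; what a row does not reach is not made up. A row lasts 1/12 s, in which the tool goes at most 0.0417 m and 0.125 rad, less where a joint would pass 70% of its speed; a pose out of reach is approached as far as the arm can. OPENING is the finger opening in m, set as the command begins (- or left out keeps the last). The fingers move at their own pace and stop on an object; FORCE is the grip in N (left out, the last holds). Time passes only in rows, so rows that do not move let the fingers close. It prints the time, the measured TCP pose, the force, the opening and the grip force at its end.
- readout.get_state(): the state, without advancing time (a new reading comes with each control period).
- optics.get_image(name): name is "side" or "top" or "wrist"; returns a dict with "img" (400x640x3 uint8, red, green, blue), "camera_matrix" (3x3 intrinsics, pixels), "k1" (the pictures are not rectified: a ray, as slopes to the right and down, at radius r is drawn at 1 + k1 r^2 times it, then the intrinsics apply), "T" (4x4, takes a point from camera to world coordinates); the wrist camera has in their place "hand_eye" (4x4, takes a point from camera to tool coordinates, whose origin is the TCP and whose axes are the flange's). Camera axes: x right, y down, z forward; pixel columns grow to the right and rows downward; lengths in m; the calibration is good to about 2 mm. A picture is of the moment at which its call begins: read the wrist's pose just before it. There is no depth.
- ticket.sign_off(): hands the job in; it is judged then, once.
The state is a dict: "clock": time; "qpos": joint angles; "qd": joint speeds; "effort": joint torques, N m; "position": TCP position; "ee_rot": TCP orientation; "contact_force": force on the tool from outside, world axes, zero at the start; "moment": the same for the moment, N m; "width": finger opening in m; "gripper_force": force on a finger pad.
Only numpy, scipy, OpenCV 4.12 (cv2) and the standard library are available. Lean on these libraries where they do the work, as an engineer would, in place of code of your own. Each camera call takes 0.05 s, during which the arm holds its last target. There are 200 camera calls.

## Working session

There is one attempt and no reset: what is moved stays moved. The work goes in short steps, Python scripts to look and compute and a shell command to move; the robot and the scene stay as the last step left them, time stands still between calls to the robot, and variables do not carry over. Pictures are saved under pics/ and viewed, at most 14 in all, crops included, and the job is handed in when it is done.

```bash
mkdir -p pics; ls; cat > h.py <<'E'
import numpy as np, cv2
from rig import readout, optics
from scipy.spatial.transform import Rotation as R
def Tool(s=None):
    s=s or readout.get_state(); q=s["ee_rot"]; T=np.eye(4)
    T[:3,:3]=R.from_quat([q[1],q[2],q[3],q[0]]).as_matrix(); T[:3,3]=s["position"]; return T
def grab(name,fn=None):
    W=Tool(); d=optics.get_image(name)
    d["W"]=d["T"] if "T" in d else W@d["hand_eye"]
    if fn: cv2.imwrite("pics/"+fn,d["img"][:,:,::-1])
    return d
def ray(d,uv):
    K=d["camera_matrix"]; D=np.array([d["k1"],0,0,0,0.])
    # forward model: distorted = (1+k1 r^2) * ideal
    p=cv2.undistortPoints(np.array(uv,float).reshape(-1,1,2),K,D).reshape(-1,2)
    v=np.c_[p,np.ones(len(p))]@d["W"][:3,:3].T
    return d["W"][:3,3],v
def plane(d,uv,z):
    o,v=ray(d,uv); return o+v*((z-o[2])/v[:,2])[:,None]
def proj(d,P):
    P=np.atleast_2d(P); X=(P-d["W"][:3,3])@d["W"][:3,:3]
    return cv2.projectPoints(X,np.zeros(3),np.zeros(3),d["camera_matrix"],np.array([d["k1"],0,0,0,0.]))[0].reshape(-1,2)
E
python3 - <<'E'
from h import *
np.set_printoptions(precision=3,suppress=True)
for n in("top","side"):
    d=grab(n,n+"0.png"); print(n,d["k1"],d["camera_matrix"],d["W"])
s=readout.get_state(); print(s); print(Tool(s))
d=grab("wrist","wrist0.png");print(d["hand_eye"])
E
```

```text
pics
top -0.0419684763154965 [[517.33    0.    323.731]
 [  0.    517.33  195.757]
 [  0.      0.      1.   ]] [[ 0.    -0.986  0.166  0.364]
 [-1.     0.     0.003  0.072]
 [-0.003 -0.166 -0.986  1.523]
 [ 0.     0.     0.     1.   ]]
side -0.0805180133237519 [[400.927   0.    328.368]
 [  0.    400.927 197.219]
 [  0.      0.      1.   ]] [[-0.985 -0.131  0.116  0.523]
 [-0.175  0.731 -0.659  0.71 ]
 [ 0.002 -0.669 -0.743  0.782]
 [ 0.     0.     0.     1.   ]]
{'clock': 0.1, 'qpos': array([ 1.054,  0.277,  1.506,  0.   ,  1.361, -0.121]), 'qd': array([-0.   , -0.001, -0.003, -0.001,  0.001,  0.001]), 'effort': array([  0.003, -41.77 , -24.641,   0.   ,   0.006,   0.   ]), 'position': array([0.221, 0.53 , 0.217]), 'ee_rot': array([-0.   ,  0.197,  0.98 , -0.001]), 'contact_force': array([ 0.155, -0.726,  0.419]), 'moment': array([-0.001, -0.024, -0.003]), 'gripper_force': 0.0, 'width': 0.08517500155137743}
[[-0.923  0.386 -0.001  0.221]
 [ 0.386  0.923 -0.001  0.53 ]
 [ 0.    -0.002 -1.     0.217]
 [ 0.     0.     0.     1.   ]]
[[-0.002 -0.953 -0.302  0.078]
 [ 1.    -0.002 -0.     0.001]
 [-0.    -0.302  0.953 -0.156]
 [ 0.     0.     0.     1.   ]]
```

View pics/top0.png

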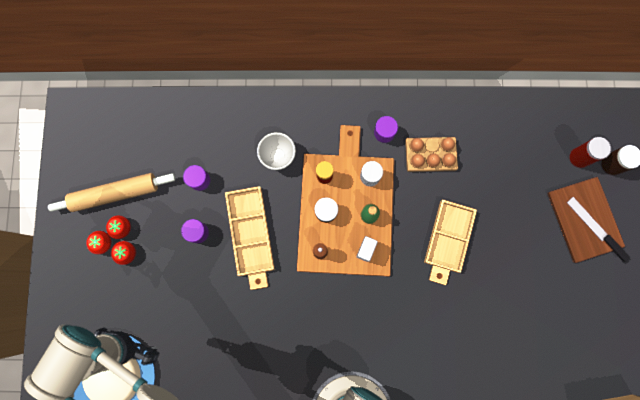

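View pics/side0.png

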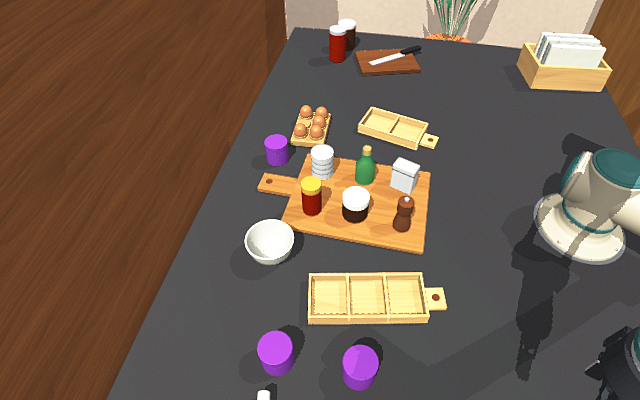

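The top view shows tray_three on the left (centre about 250,232) and tray_two on the right (about 452,238). On the board are the slim jar (325,171), round tin (372,172), wide jar (326,209), bottle (370,213), mill (320,250) and flat tin (368,249). The purple look-alikes are off the board.

```bash
cat > m.py <<'E'
from h import *
np.set_printoptions(precision=4,suppress=True)
d=grab("top"); img=d["img"]; hsv=cv2.cvtColor(img,cv2.COLOR_RGB2HSV)
def blob(mask,roi):
    x0,y0,x1,y1=roi; m=np.zeros(mask.shape,np.uint8); m[y0:y1,x0:x1]=mask[y0:y1,x0:x1]*255
    c=max(cv2.findContours(m,cv2.RETR_EXTERNAL,cv2.CHAIN_APPROX_NONE)[0],key=cv2.contourArea); return c
H,S,V=[hsv[...,i].astype(int) for i in range(3)]
white=(S<60)&(V>150)
for n,m,roi,z in [("slim",(H>18)&(H<32)&(S>150)&(V>150),(312,155,338,186),.110),("round",white,(355,155,390,190),.09),("wide",white,(310,192,345,226),.081),("tin",white,(350,232,385,268),.095)]:
    c=blob(m,roi); r=cv2.minAreaRect(c); (u,v),rad=cv2.minEnclosingCircle(c)
    print(n,cv2.contourArea(c),np.array(r[0]),r[1],r[2],plane(d,[r[0]],z)[0])
    if n=="tin": P=plane(d,cv2.boxPoints(r),z); print(P[:,:2]); 
tr=(H>14)&(H<30)&(V>150)&(S>40)
for n,roi in[("t3",(215,175,285,295)),("t2",(415,190,485,292))]:
    c=blob(tr,roi); r=cv2.minAreaRect(c); P=plane(d,cv2.boxPoints(r),.03);print(n,r,cv2.contourArea(c)); print(P[:,:2])
big=img[150:300,215:485]; big=cv2.resize(big,None,fx=2.95,fy=2.95,interpolation=cv2.INTER_CUBIC); cv2.imwrite("pics/topcrop.png",big[:,:,::-1])
E
python3 m.py
```

```text
slim 214.5 [324.  169.5] (17.0, 16.0) 90.0 [0.677  0.0754 0.11  ]
round 337.5 [371. 171.] (20.0, 22.0) 90.0 [ 0.677  -0.0577  0.09  ]
wide 404.5 [326. 209.] (22.0, 22.0) 90.0 [0.5697 0.0698 0.081 ]
tin 275.5 [366.8103 248.2241] (13.927149772644043, 22.097745895385742) 21.801406860351562 [ 0.4586 -0.0425  0.095 ]
[[ 0.4376 -0.0132]
 [ 0.494  -0.0364]
 [ 0.4797 -0.0719]
 [ 0.4234 -0.0485]]
t3 ((249.91029357910156, 238.31436157226562), (100.7584457397461, 37.167266845703125), 80.90972137451172) 3256.0
[[0.6289 0.3705]
 [0.6463 0.2628]
 [0.3579 0.2117]
 [0.3412 0.3161]]
t2 ((448.1639404296875, 243.01040649414062), (38.198486328125, 81.4858169555664), 14.931418418884277) 2585.5
[[ 0.3793 -0.1964]
 [ 0.6072 -0.2647]
 [ 0.578  -0.372 ]
 [ 0.3512 -0.3012]]
```

View pics/topcrop.png

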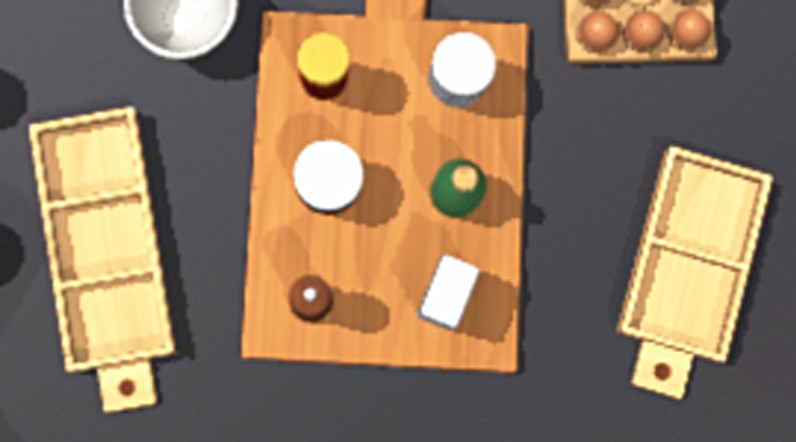

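The crop (scale 2.95, offset 215,150) shows the rim corners. Tray_three has (30,124), (134,108), (173,354), (67,370) and tray_two has (670,146), (773,177), (726,361), (618,332). The cork is at (465,178) and the knob at (310,295).

```bash
python3 - <<'E'
from h import *
np.set_printoptions(precision=4,suppress=True)
d=grab("top"); s=grab("side")
f=lambda L:(np.array(L,float)+.5)/2.95-.5+[215,150]
out={}
for n,L,l in[("t3",[(30,124),(134,108),(173,354),(67,370)],.246),("t2",[(670,146),(773,177),(726,361),(618,332)],.19)]:
    P=plane(d,f(L),.03)[:,:2]; ax=(P[0]+P[1]-P[2]-P[3])/2; c=P.mean(0); w=P[0]-P[1]+P[3]-P[2]
    print(n,"c",c,"len",np.linalg.norm(ax),"wid",np.linalg.norm(w)/2,"yaw",np.arctan2(ax[1],ax[0]), np.arctan2(-w[0],w[1]))
    u=ax/np.linalg.norm(ax)
    for o in ([-.08,0,.08] if n=="t3" else[-.046,.046]): print(o,c+u*o)
print("cork",plane(d,f([(465,178)]),.123)); print("mill",plane(d,f([(310,295)]),.113),plane(d,f([(310,298)]),.103))
# side-view check: centres by side contours
img=s["img"];hsv=cv2.cvtColor(img,cv2.COLOR_RGB2HSV);H,S,V=[hsv[...,i].astype(int) for i in range(3)]
def cen(m,roi):
    x0,y0,x1,y1=roi; k=np.zeros(m.shape,np.uint8);k[y0:y1,x0:x1]=m[y0:y1,x0:x1]*255
    c=max(cv2.findContours(k,cv2.RETR_EXTERNAL,cv2.CHAIN_APPROX_NONE)[0],key=cv2.contourArea);return c.reshape(-1,2)
g=cen((H>40)&(H<90)&(S>80),(345,140,385,195)); print("green bbox",g.min(0),g.max(0))
y=cen((H>18)&(H<32)&(S>150)&(V>150),(295,170,330,200)); print("yellow",y.min(0),y.max(0))
for n,P in [("slim",[.677,.0754,.110]),("wide",[.5697,.0698,.081]),("tin",[.4586,-.0425,.095]),("cork",[*plane(d,f([(465,178)]),.123)[0]]),("knob",[*plane(d,f([(310,295)]),.113)[0]])]: print(n,proj(s,P))
x0,y0=230,130;cv2.imwrite("pics/sidecrop.png",cv2.resize(img[y0:y0+200,x0:x0+230],None,fx=3,fy=3,interpolation=cv2.INTER_CUBIC)[:,:,::-1])
E
```

```text
t3 c [0.5151 0.2935] len 0.24631346578806596 wid 0.10425663424839998 yaw 0.17587695336814682 0.15259290346624357
-0.08 [0.4363 0.2795]
0 [0.5151 0.2935]
0.08 [0.5938 0.3075]
t2 c [ 0.4994 -0.292 ] len 0.1902294101731543 wid 0.10704731700814073 yaw -0.29844861483413476 -0.2811796745602543
-0.046 [ 0.4554 -0.2785]
0.046 [ 0.5433 -0.3056]
cork [[ 0.5609 -0.0566  0.123 ]]
mill [[0.4535 0.0869 0.113 ]] [[0.4514 0.087  0.103 ]]
green bbox [355 152] [375 184]
yellow [301 176] [320 194]
slim [[310.6411 182.2804]]
wide [[355.9348 194.9159]]
tin [[406.0778 164.2828]]
cork [[366.8572 147.2281]]
knob [[406.8643 197.6207]]
```

View pics/sidecrop.png

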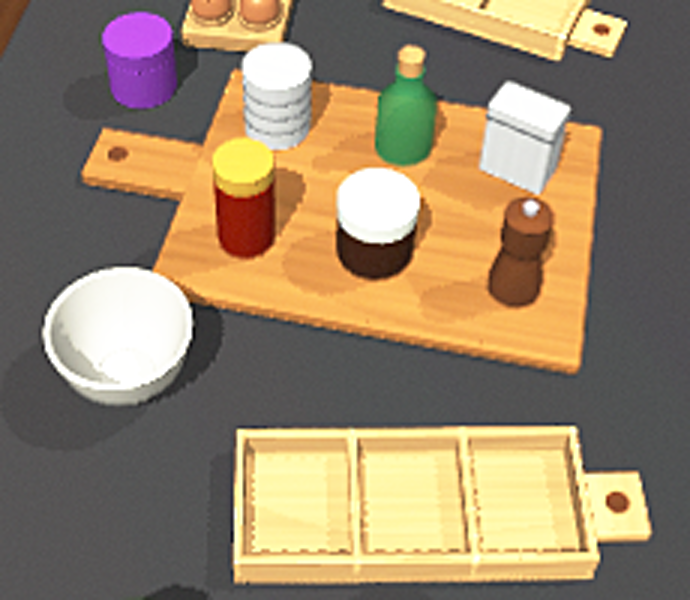

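```bash
cat > to.py <<'E'
# usage: to.py x y z [yaw]  -> remaining shift in tool axes, and turn
import sys; from h import *
s=readout.get_state(); T=Tool(s); a=list(map(float,sys.argv[1:]))
th=np.arctan2(-T[1,0],-T[0,0]); d=T[:3,:3].T@(np.array(a[:3])-T[:3,3])
print("at",T[:3,3].round(4),"yaw",round(th,3),"tilt",T[:2,2].round(4),"| go",d.round(4),"turn",round(th-a[3],3) if len(a)>3 else "","q",s["qpos"].round(2), "F",s["contact_force"].round(1))
E
H="python3 -m handwheel"
$H '0 0 0 -.112;0 0 0 -.112;0 0 0 -.112;0 0 0 -.112;0 0 0 -.112' 0.06 40
python3 to.py .561 -.0566 .217 .165
$H '-.012 -.0317 0 0;-.012 -.0317 0 0;-.012 -.0317 0 0;-.012 -.0317 0 0;-.012 -.0317 0 0'
$H '-.012 -.0317 0 0;-.012 -.0317 0 0;-.012 -.0317 0 0;-.012 -.0317 0 0;-.012 -.0317 0 0'
$H '-.012 -.0317 0 0;-.012 -.0317 0 0;-.012 -.0317 0 0;-.012 -.0317 0 0;-.012 -.0317 0 0'
$H '-.012 -.0317 0 0;-.012 -.0317 0 0;-.012 -.0317 0 0;0 0 0 0;0 0 0 0'
python3 to.py .561 -.0566 .217 .165
python3 -c "
from h import *
grab('wrist','w1.png')"
```

```text
clock: 0.72
position: [0.2217, 0.5305, 0.2181]
ee_rot: [-0.0, -0.085, 0.996, -0.0]
contact_force: [-0.8, -0.5, -0.2]
width: 0.0603
gripper_force: 0.0
at [0.2217 0.5305 0.2181] yaw 0.17 tilt [-0.     -0.0001] | go [-0.2353 -0.636   0.0012] turn 0.005 q [ 1.05  0.28  1.51 -0.    1.36 -0.69] F [-0.8 -0.5 -0.2]
clock: 1.13
position: [0.3072, 0.3827, 0.2182]
ee_rot: [0.0, -0.082, 0.997, 0.0]
contact_force: [0.2, -0.6, 0.1]
width: 0.0601
gripper_force: 0.0
clock: 1.55
position: [0.3924, 0.2359, 0.2184]
ee_rot: [0.0, -0.082, 0.997, 0.0]
contact_force: [0.0, 0.2, 0.6]
width: 0.06
gripper_force: 0.0
clock: 1.97
position: [0.4775, 0.0893, 0.2183]
ee_rot: [0.0, -0.082, 0.997, 0.0]
contact_force: [-0.5, 0.2, -0.0]
width: 0.06
gripper_force: 0.0
clock: 2.38
position: [0.5287, 0.0015, 0.2178]
ee_rot: [-0.0, -0.08, 0.997, 0.0]
contact_force: [-0.6, 0.5, 0.5]
width: 0.0599
gripper_force: 0.0
at [0.5287 0.0015 0.2178] yaw 0.161 tilt [-0.0006  0.0003] | go [-0.0226 -0.0625  0.0008] turn -0.004 q [-0.13  0.21  1.6   0.    1.33 -1.86] F [-0.6  0.5  0.5]
```

View pics/w1.png

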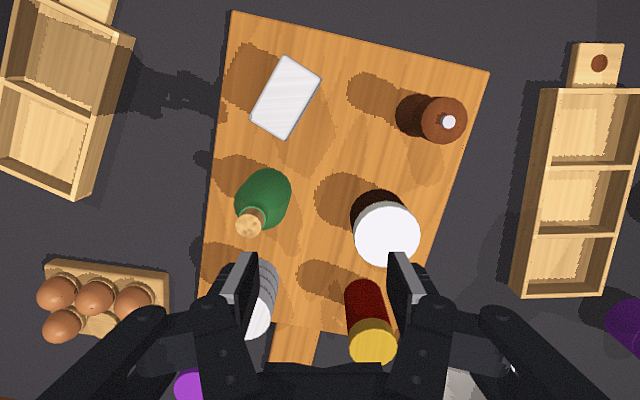

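The wrist view shows the cork at (249,224), the knob at (449,122), the wide lid at about (387,235), the slim lid at (373,342) and the tin top corners at (285,55), (321,79), (287,140), (250,112).

```bash
python3 - <<'E'
from h import *
np.set_printoptions(precision=4,suppress=True)
d=grab("wrist"); img=d["img"];hsv=cv2.cvtColor(img,cv2.COLOR_RGB2HSV);H,S,V=[hsv[...,i].astype(int) for i in range(3)]
def cen(m,roi):
    x0,y0,x1,y1=roi; k=np.zeros(m.shape,np.uint8);k[y0:y1,x0:x1]=m[y0:y1,x0:x1]*255
    c=max(cv2.findContours(k,cv2.RETR_EXTERNAL,cv2.CHAIN_APPROX_NONE)[0],key=cv2.contourArea);return c
print("cork",plane(d,[(247,227)],.123),plane(d,[(249,224)],.119)); print("knob",plane(d,[(449,122)],.113))
c=cen((S<40)&(V>225),(345,195,425,272)); e=cv2.fitEllipse(cv2.convexHull(c)); print("wide",e,plane(d,[e[0]],.081))
c=cen((H>18)&(H<32)&(S>150)&(V>120),(340,310,400,370)); r=cv2.boundingRect(c); print("slim",r, plane(d,[(372,347)],.110))
c=cen((S<40)&(V>160),(235,45,330,150)); r=cv2.minAreaRect(c); print(r); P=plane(d,cv2.boxPoints(r),.095);print(P[:,:2],P.mean(0)); print(np.linalg.norm(np.diff(P,axis=0),axis=1))
P=plane(d,[(285,55),(321,79),(287,140),(250,112)],.095);v=P[0]+P[1]-P[2]-P[3];print("tin",P.mean(0),np.linalg.norm(np.diff(P,axis=0),axis=1),np.arctan2(v[1],v[0]))
v=P[1]-P[0]+P[2]-P[3];print(np.arctan2(v[1],v[0]))
T=plane(d,[(541,89),(642,89),(601,299),(513,296)],.03); print("t3",T[:,:2],T.mean(0))
E
H="python3 -m handwheel"
$H '-.012 -.031 0 0;-.0106 -.0315 0 0;0 0 0 0' 0.05 40
python3 to.py .561 -.0566 .217 .165
```

```text
cork [[ 0.5624 -0.0535  0.123 ]] [[ 0.5612 -0.0528  0.119 ]]
knob [[0.4542 0.0913 0.113 ]]
wide ((385.5953369140625, 237.12857055664062), (59.259037017822266, 66.0217514038086), 71.83396911621094) [[0.5701 0.0724 0.081 ]]
slim (347, 324, 49, 41) [[0.6758 0.0771 0.11  ]]
((281.873046875, 98.21760559082031), (45.49235153198242, 75.07677459716797), 30.25643539428711)
[[ 0.4796 -0.0704]
 [ 0.4254 -0.0458]
 [ 0.4373 -0.0127]
 [ 0.4932 -0.036 ]] [ 0.4589 -0.0412  0.095 ]
[0.0596 0.0352 0.0606]
tin [ 0.457  -0.0382  0.095 ] [0.0334 0.0562 0.0375] 2.7333127225905836
1.117515642727528
t3 [[0.4075 0.2073]
 [0.388  0.3136]
 [0.6311 0.3736]
 [0.643  0.259 ]] [0.5174 0.2884 0.03  ]
clock: 2.73
position: [0.5631, -0.058, 0.2183]
ee_rot: [0.001, -0.082, 0.997, -0.002]
contact_force: [-0.3, 0.7, 0.3]
width: 0.0501
gripper_force: 0.0
at [ 0.5631 -0.058   0.2183] yaw 0.164 tilt [ 0.0031 -0.0037] | go [0.0018 0.0018 0.0013] turn -0.001 q [-0.22  0.26  1.53 -0.    1.35 -1.96] F [-0.3  0.7  0.3]
```

```bash
H="python3 -m handwheel"
$H '.0011 .0032 .02 0;0 0 .03 0;0 0 .03 0;0 0 .018 0;0 0 .006 0'
$H '0 0 0 0;0 0 0 0;0 0 0 0;0 0 0 0' 0 40
$H '0 0 0 0;0 0 0 0;0 0 0 0;0 0 0 0'
python3 to.py .5615 -.055 .114 .165
```

```text
clock: 3.15
position: [0.5558, -0.0498, 0.1112]
ee_rot: [-0.003, -0.083, 0.997, 0.001]
contact_force: [-0.7, 0.3, 0.7]
width: 0.0501
gripper_force: 0.0
clock: 3.48
position: [0.5601, -0.052, 0.1159]
ee_rot: [0.002, -0.082, 0.997, -0.0]
contact_force: [-0.1, -0.5, 0.3]
width: 0.0015
gripper_force: 0.0
clock: 3.82
position: [0.5591, -0.0521, 0.1145]
ee_rot: [0.0, -0.082, 0.997, -0.0]
contact_force: [0.2, 0.5, 1.1]
width: -0.0
gripper_force: 0.0
at [ 0.5591 -0.0521  0.1145] yaw 0.164 tilt [ 0.0004 -0.    ] | go [-0.0019 -0.0032  0.0005] turn -0.001 q [-0.22  0.33  1.69  0.    1.11 -1.95] F [0.2 0.5 1.1]
```

```bash
python3 -c "
from h import *
d=grab('wrist','w2.png'); s=grab('side'); import numpy as np
cv2.imwrite('pics/s2.png',cv2.resize(s['img'][100:250,270:470],None,fx=3,fy=3)[:,:,::-1])
cv2.imwrite('pics/c2.png',np.vstack([d['img'],np.zeros((10,640,3),np.uint8),cv2.resize(s['img'][100:250,270:520],(300,180))[:, :].repeat(1,0) if 0 else np.zeros((1,640,3),np.uint8)])[:,:,::-1])
m=np.hstack([cv2.resize(d['img'],(480,300)),cv2.resize(s['img'][110:230,310:438],(320,300))]); cv2.imwrite('pics/c2.png',m[:,:,::-1])"
```

```text
(no output)
```

View pics/c2.png

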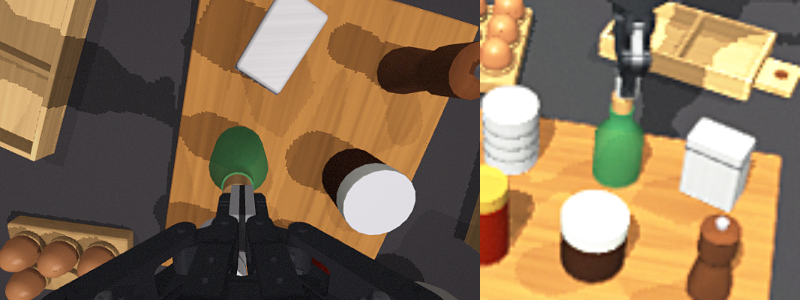

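The jaws are fully shut. In the wrist crop they sit just past the cork, and in the side view the tips end at about side pixel (371,149), next to the cork. The bottle is still upright. I'll compare this with the projection of the tip position.

```bash
python3 - <<'E'
from h import *
np.set_printoptions(precision=1,suppress=True)
s=grab("side"); w=grab("wrist"); T=Tool()
for k in(.022,.003,-.02): 
    P=(T@[0,0,k,1])[:3]; print(k,P.round(3),proj(s,P),proj(w,P)*.75)
for P in([.5615,-.055,.123],[.5615,-.055,.107],[.5615,-.055,.089]): print(P,proj(s,P),proj(w,P)*.75)
cv2.imwrite('pics/c3.png',np.hstack([cv2.resize(w['img'][200:320,250:400],(400,320),interpolation=2),cv2.resize(s['img'][125:189,330:410],(400,320),interpolation=2)])[:,:,::-1])
E
```

```text
0.022 [ 0.6 -0.1  0.1] [[366.5 157.7]] [[240.9 175.7]]
0.003 [ 0.6 -0.1  0.1] [[367.1 152.1]] [[240.8 186.4]]
-0.02 [ 0.6 -0.1  0.1] [[367.8 145.1]] [[240.6 202.8]]
[0.5615, -0.055, 0.123] [[366.5 147.6]] [[235.8 197.1]]
[0.5615, -0.055, 0.107] [[366.1 152.4]] [[236.3 186.4]]
[0.5615, -0.055, 0.089] [[365.6 157.7]] [[236.7 176.5]]
```

View pics/c3.png

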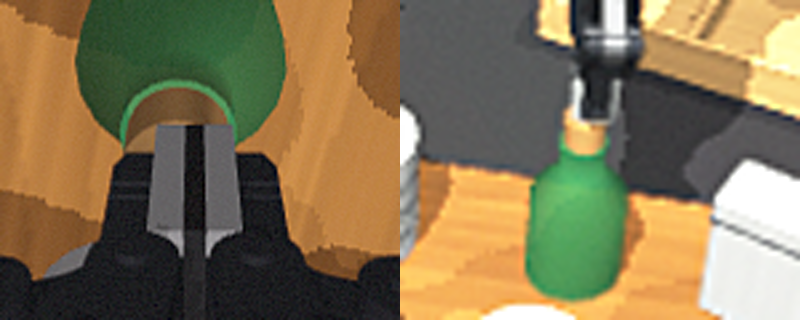

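```bash
python3 - <<'E'
from h import *
np.set_printoptions(precision=4,suppress=True)
s=grab("side"); w=grab("wrist"); T=Tool()
def tri(a,b):
    (o1,v1),(o2,v2)=a,b; v1,v2=v1[0]/np.linalg.norm(v1),v2[0]/np.linalg.norm(v2)
    t=np.linalg.lstsq(np.c_[v1,-v2],o2-o1,rcond=None)[0]; p,q=o1+t[0]*v1,o2+t[1]*v2; return (p+q)/2,np.linalg.norm(p-q)
W=lambda x,y:(250+x*.375,200+y*.375); S=lambda x,y:(330+(x-400)*.2,125+y*.2)
for n,a,b in[("tip",W(194,125),S(597,120)),("neckring/cork base",W(178,100),S(584,152))]:
    p,g=tri(ray(w,[a]),ray(s,[b])); print(n,p,g,"tool",np.linalg.inv(T)@[*p,1])
for n,b in (("cork visible centre",S(584,130)),("bottle base bottom",S(572,297))): print(n,[plane(s,[b],z)[0] for z in(.105,.113,.015)])
print(readout.get_state()["width"], T)
E
```

```text
tip [ 0.5535 -0.0523  0.1216] 0.0011290789622826264 tool [ 0.0055  0.0006 -0.0074  1.    ]
neckring/cork base [ 0.559  -0.0546  0.0977] 3.534816019645162e-05 tool [ 0.0004 -0.0025  0.0164  1.    ]
cork visible centre [array([ 0.5604, -0.063 ,  0.105 ]), array([ 0.56  , -0.0539,  0.113 ]), array([ 0.5654, -0.1659,  0.015 ])]
bottle base bottom [array([0.5529, 0.0552, 0.105 ]), array([0.5526, 0.0629, 0.113 ]), array([ 0.5568, -0.032 ,  0.015 ])]
9.9300203591898e-05 [[-0.9866 -0.1634 -0.0001  0.559 ]
 [-0.1634  0.9866  0.0001 -0.052 ]
 [ 0.0001  0.0002 -1.      0.1141]
 [ 0.      0.      0.      1.    ]]
```

The triangulated tips are at z ≈ 0.122, about 29 mm short of where the nominal tool frame puts them, so the jaws shut above the cork. The bottle hasn't been disturbed. I'll reopen and go lower, checking forces.

```bash
H="python3 -m handwheel"
$H '0 0 0 0;0 0 0 0;0 0 0 0;0 0 0 0' 0.05 40
$H '-.0011 -.0027 .007 0;0 0 .008 0;0 0 .007 0;0 0 .006 0;0 0 0 0'
$H '0 0 0 0;0 0 0 0;0 0 0 0;0 0 0 0;0 0 0 0' 0 40
python3 to.py .5605 -.0545 .085 .165
```

```text
clock: 4.45
position: [0.559, -0.052, 0.1142]
ee_rot: [0.0, -0.082, 0.997, 0.0]
contact_force: [-0.0, 0.1, 0.2]
width: 0.048
gripper_force: 0.0
clock: 4.87
position: [0.5591, -0.0542, 0.0842]
ee_rot: [-0.002, -0.082, 0.997, 0.001]
contact_force: [-0.6, -0.7, -0.3]
width: 0.0498
gripper_force: 0.0
clock: 5.28
position: [0.5608, -0.0546, 0.0865]
ee_rot: [0.0, -0.082, 0.997, -0.0]
contact_force: [0.1, 0.3, -1.0]
width: 0.0215
gripper_force: 39.3
at [ 0.5608 -0.0546  0.0865] yaw 0.164 tilt [ 0.0009 -0.0002] | go [0.0003 0.0002 0.0015] turn -0.001 q [-0.22  0.36  1.73 -0.    1.05 -1.96] F [ 0.1  0.3 -1. ]
```

Width 21.5 mm means it has the cork, not the 24 mm neck. I'll go lower.

```bash
H="python3 -m handwheel"
$H '0 0 0 0;0 0 0 0;0 0 0 0;0 0 0 0' 0.05 40
$H '0 0 .005 0;0 0 .005 0;0 0 .003 0;0 0 0 0'
$H '0 0 0 0;0 0 0 0;0 0 0 0;0 0 0 0;0 0 0 0' 0 40
python3 to.py .5605 -.0545 .073 .165
```

```text
clock: 5.62
position: [0.5605, -0.0545, 0.0863]
ee_rot: [0.0, -0.082, 0.997, 0.0]
contact_force: [0.2, 0.6, -0.8]
width: 0.05
gripper_force: 0.0
clock: 5.95
position: [0.5597, -0.0543, 0.072]
ee_rot: [-0.001, -0.082, 0.997, 0.0]
contact_force: [0.2, 0.8, -0.2]
width: 0.0502
gripper_force: 0.0
clock: 6.37
position: [0.5608, -0.0548, 0.0736]
ee_rot: [0.0, -0.082, 0.997, -0.0]
contact_force: [-1.1, -1.4, 2.3]
width: 0.0227
gripper_force: 37.2
at [ 0.5608 -0.0548  0.0736] yaw 0.164 tilt [ 0.0007 -0.0005] | go [0.0002 0.0003 0.0006] turn -0.001 q [-0.22  0.38  1.74 -0.    1.02 -1.96] F [-1.1 -1.4  2.3]
```

```bash
python3 -c "
from h import *
w=grab('wrist'); s=grab('side')
cv2.imwrite('pics/c4.png',np.hstack([cv2.resize(w['img'][180:320,240:410],(400,330),interpolation=2),cv2.resize(s['img'][125:189,330:410],(400,330),interpolation=2)])[:,:,::-1])"
```

```text
(no output)
```

View pics/c4.png

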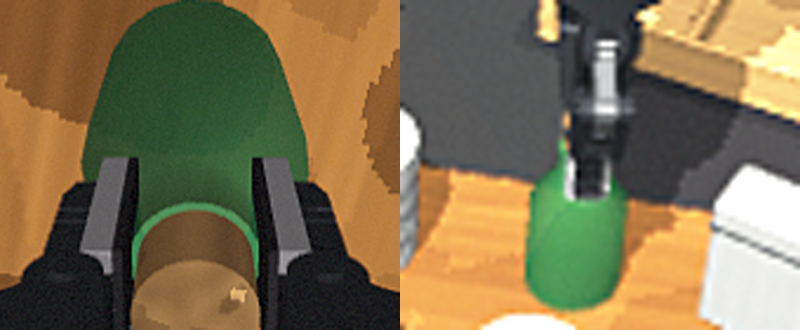

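Now the pads hold the neck, with the tips at the shoulder top. So the tips are about 15 mm behind the TCP at this opening. Next is lift and carry.

```bash
H="python3 -m handwheel"
$H '0 0 0 0;0 0 -.01 0;0 0 -.02 0;0 0 -.03 0;0 0 -.03 0' - 60
$H '0 0 -.025 0;0 0 -.015 0;.0025 .0125 0 0;.0049 .025 0 0;.0049 .025 0 0'
$H '.0049 .025 0 0;.0049 .025 0 0;.0049 .025 0 0;.0049 .025 0 0;.0049 .025 0 0'
$H '.0049 .025 0 0;.0049 .025 0 0;.0049 .025 0 0;.0049 .025 0 0;.0049 .025 0 0'
$H '.0049 .025 0 0;.0025 .0125 0 0;0 0 0 0;0 0 0 0;0 0 0 0'
python3 to.py .4363 .2795 .0646 .165
python3 -c "
from h import *
w=grab('wrist','w5.png')"
```

```text
clock: 6.88
position: [0.5593, -0.0538, 0.1633]
ee_rot: [-0.002, -0.082, 0.997, 0.001]
contact_force: [0.6, -0.3, -1.8]
width: 0.0223
gripper_force: 56.0
clock: 7.3
position: [0.5367, 0.0065, 0.2021]
ee_rot: [-0.001, -0.081, 0.997, 0.001]
contact_force: [0.5, 0.6, -1.3]
width: 0.0222
gripper_force: 56.1
clock: 7.72
position: [0.4909, 0.1265, 0.2016]
ee_rot: [-0.002, -0.082, 0.997, 0.001]
contact_force: [0.2, 1.3, -1.8]
width: 0.0223
gripper_force: 56.1
clock: 8.13
position: [0.4462, 0.2453, 0.2016]
ee_rot: [-0.002, -0.082, 0.997, 0.0]
contact_force: [1.4, -0.2, -1.6]
width: 0.0226
gripper_force: 56.1
clock: 8.55
position: [0.4352, 0.2788, 0.2026]
ee_rot: [-0.001, -0.082, 0.997, -0.001]
contact_force: [0.4, 0.9, -2.5]
width: 0.0222
gripper_force: 56.2
at [0.4352 0.2788 0.2026] yaw 0.164 tilt [-0.001  -0.0013] | go [-0.0014  0.0007  0.138 ] turn -0.001 q [ 0.44  0.2   1.65 -0.    1.29 -1.3 ] F [ 0.4  0.9 -2.5]
```

View pics/w5.png

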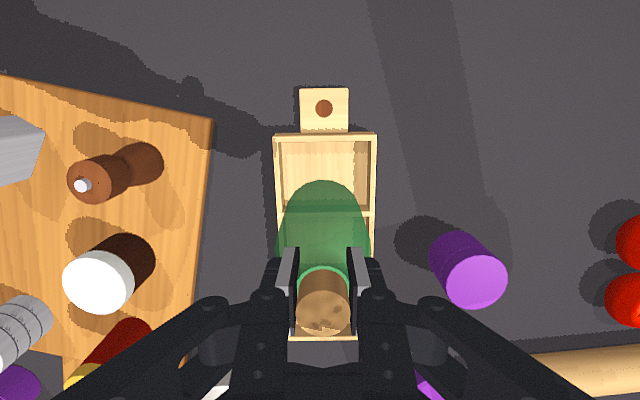

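The bottle is held by the neck. Tray_three's near rim corners are at (273,134) and (377,133), with the far rim at about y = 340.

```bash
python3 - <<'E'
from h import *
np.set_printoptions(precision=4,suppress=True)
w=grab("wrist")
P=plane(w,[(273,134),(377,133)],.03)[:,:2]; m=P.mean(0); u=np.array([np.cos(.165),np.sin(.165)]); v=P[1]-P[0]
print(P,"wid",np.linalg.norm(v),"yaw",np.arctan2(-v[0],v[1]),"comp1",m+u*.043,"c",m+u*.123)
print("knob",plane(w,[(82,185)],.113))
E
```

```text
[[0.402  0.2244]
 [0.3846 0.3254]] wid 0.10245493029721817 yaw 0.17141317789891458 comp1 [0.4357 0.2819] c [0.5146 0.2951]
knob [[0.4539 0.0908 0.113 ]]
```

```bash
H="python3 -m handwheel"
$H '0 .002 .015 0;0 0 .03 0;0 0 .03 0;0 0 .03 0;0 0 .015 0'
$H '0 0 .006 0;0 0 .004 0;0 0 .002 0;0 0 .001 0;0 0 0 0'
$H '0 0 .001 0;0 0 .001 0;0 0 0 0;0 0 0 0'
python3 to.py .436 .2808 .0646 .165
```

```text
clock: 9.07
position: [0.4336, 0.2795, 0.0801]
ee_rot: [-0.002, -0.081, 0.997, -0.001]
contact_force: [-0.7, -0.4, -1.4]
width: 0.0219
gripper_force: 56.2
clock: 9.48
position: [0.4362, 0.2818, 0.0712]
ee_rot: [0.001, -0.082, 0.997, 0.0]
contact_force: [-0.7, 0.2, -2.2]
width: 0.0221
gripper_force: 56.2
clock: 9.82
position: [0.4352, 0.2816, 0.0685]
ee_rot: [0.0, -0.082, 0.997, 0.0]
contact_force: [-0.5, 0.2, -1.0]
width: 0.0222
gripper_force: 56.2
at [0.4352 0.2816 0.0685] yaw 0.164 tilt [0.0005 0.0003] | go [-0.0006 -0.0009  0.0039] turn -0.001 q [ 0.44  0.32  1.85  0.    0.97 -1.3 ] F [-0.5  0.2 -1. ]
```

```bash
H="python3 -m handwheel"
$H '0 0 .001 0;0 0 .001 0;0 0 0 0;0 0 0 0;0 0 0 0'
$H '0 0 .001 0;0 0 0 0;0 0 0 0'
python3 to.py .436 .2808 .0646 .165
```

```text
clock: 10.23
position: [0.4352, 0.2815, 0.0662]
ee_rot: [-0.0, -0.082, 0.997, 0.0]
contact_force: [-0.1, -0.8, -2.0]
width: 0.0223
gripper_force: 56.2
clock: 10.48
position: [0.4351, 0.2815, 0.0651]
ee_rot: [-0.0, -0.082, 0.997, 0.0]
contact_force: [-0.8, -0.4, -2.1]
width: 0.0224
gripper_force: 56.2
at [0.4351 0.2815 0.0651] yaw 0.164 tilt [-0.0001  0.    ] | go [-0.0007 -0.0009  0.0005] turn -0.001 q [ 0.44  0.33  1.85  0.    0.96 -1.3 ] F [-0.8 -0.4 -2.1]
```

```bash
H="python3 -m handwheel"
$H '0 0 .0007 0;0 0 0 0;0 0 0 0;0 0 0 0'
$H '0 0 .0007 0;0 0 0 0;0 0 0 0;0 0 0 0'
$H '0 0 .0007 0;0 0 0 0;0 0 0 0;0 0 0 0'
```

```text
clock: 10.82
position: [0.4353, 0.2816, 0.0647]
ee_rot: [0.0, -0.082, 0.997, 0.0]
contact_force: [0.0, -0.7, -0.1]
width: 0.0222
gripper_force: 56.7
clock: 11.15
position: [0.4353, 0.2816, 0.0647]
ee_rot: [0.0, -0.082, 0.997, 0.0]
contact_force: [-1.5, -1.3, 4.7]
width: 0.0222
gripper_force: 57.7
clock: 11.48
position: [0.4354, 0.2816, 0.0646]
ee_rot: [0.001, -0.082, 0.997, 0.0]
contact_force: [-2.5, -0.8, 9.5]
width: 0.0224
gripper_force: 58.6
```

```bash
H="python3 -m handwheel"
$H '0 0 -.0015 0;0 0 0 0;0 0 0 0;0 0 0 0;0 0 0 0' 0.05 40
$H '0 0 -.008 0;0 0 -.02 0;0 0 -.035 0;0 0 -.035 0;0 0 -.02 0' 
$H '0 0 -.015 0;.0016 -.0241 0 0;.0016 -.0241 0 0;.0016 -.0241 0 0;.0016 -.0241 0 0' 0.06
$H '.0016 -.0241 0 0;.0016 -.0241 0 0;.0016 -.0241 0 0;.0016 -.0241 0 0;0 0 0 0'
$H '0 0 0 0;0 0 0 0'
python3 to.py .454 .0895 .061 .165
python3 - <<'E'
from h import *
np.set_printoptions(precision=4,suppress=True)
d=grab("top"); cv2.imwrite("pics/t6.png",cv2.resize(d["img"][150:300,215:415],None,fx=3,fy=3,interpolation=2)[:,:,::-1])
E
```

```text
clock: 11.9
position: [0.4351, 0.2815, 0.0644]
ee_rot: [-0.0, -0.082, 0.997, -0.0]
contact_force: [0.4, -0.2, 0.2]
width: 0.0501
gripper_force: 0.0
clock: 12.32
position: [0.4367, 0.2822, 0.1867]
ee_rot: [0.003, -0.082, 0.997, 0.001]
contact_force: [0.6, 1.0, -0.7]
width: 0.0503
gripper_force: 0.0
clock: 12.73
position: [0.4446, 0.1845, 0.1983]
ee_rot: [0.0, -0.082, 0.997, 0.0]
contact_force: [0.5, 0.0, 0.3]
width: 0.0602
gripper_force: 0.0
clock: 13.15
position: [0.4545, 0.0857, 0.1981]
ee_rot: [0.0, -0.08, 0.997, -0.001]
contact_force: [0.3, 1.0, 0.1]
width: 0.0601
gripper_force: 0.0
clock: 13.32
position: [0.4541, 0.0896, 0.1979]
ee_rot: [0.0, -0.082, 0.997, 0.0]
contact_force: [-0.0, -0.1, -0.0]
width: 0.0603
gripper_force: 0.0
at [0.4541 0.0896 0.1979] yaw 0.164 tilt [0.0002 0.0008] | go [ 1.000e-04 -2.000e-04  1.369e-01] turn -0.001 q [ 0.04  0.12  1.76  0.    1.26 -1.69] F [-0.  -0.1 -0. ]
```

View pics/t6.png

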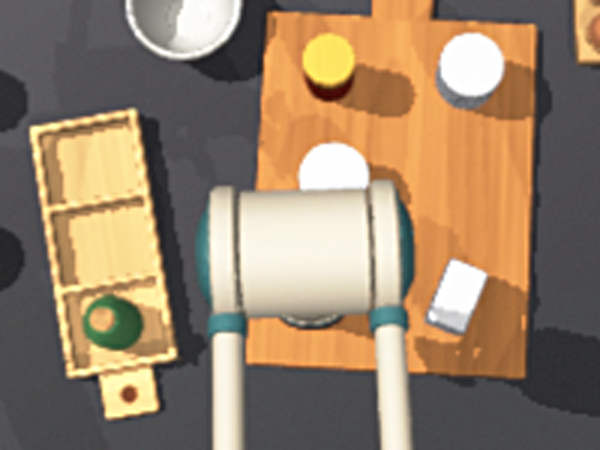

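The bottle stands upright in the compartment next to the handle (crop 113,322). Next is the mill.

```bash
H="python3 -m handwheel"
$H '0 0 .02 0;0 0 .03 0;0 0 .035 0;0 0 .03 0;0 0 .015 0'
$H '0 0 .006 0;0 0 0 0;0 0 0 0' - 40
$H '0 0 0 0;0 0 0 0;0 0 0 0;0 0 0 0;0 0 0 0' 0 40
python3 to.py .454 .0895 .061 .165
```

```text
clock: 13.78
position: [0.4514, 0.0903, 0.0646]
ee_rot: [-0.003, -0.083, 0.997, 0.0]
contact_force: [-0.9, 0.0, 1.1]
width: 0.06
gripper_force: 0.0
clock: 14.03
position: [0.4548, 0.0899, 0.0622]
ee_rot: [0.001, -0.083, 0.997, 0.0]
contact_force: [-0.2, 0.5, 0.1]
width: 0.0599
gripper_force: 0.0
clock: 14.45
position: [0.4555, 0.0893, 0.0631]
ee_rot: [0.002, -0.082, 0.997, 0.0]
contact_force: [-1.1, 0.5, 5.7]
width: 0.0371
gripper_force: 40.0
at [0.4555 0.0893 0.0631] yaw 0.164 tilt [0.0036 0.0005] | go [0.0014 0.0004 0.0021] turn -0.001 q [ 0.04  0.26  1.97  0.    0.91 -1.69] F [-1.1  0.5  5.7]
```

```bash
H="python3 -m handwheel"
$H '0 0 -.005 0;0 0 -.015 0;0 0 -.03 0;0 0 -.035 0;0 0 -.035 0' - 50
$H '0 0 -.02 0;-.005 .0107 0 0;-.0102 .0214 0 0;-.0102 .0214 0 0;-.0102 .0214 0 0'
$H '-.0102 .0214 0 0;-.0102 .0214 0 0;-.0102 .0214 0 0;-.0102 .0214 0 0;-.0102 .0214 0 0'
$H '-.005 .0107 0 0;0 0 0 0;0 0 0 0;0 0 0 0'
python3 to.py .5148 .2942 .0541 .17
```

```text
clock: 14.87
position: [0.4529, 0.0891, 0.1826]
ee_rot: [-0.001, -0.082, 0.997, 0.0]
contact_force: [1.0, -0.6, -2.5]
width: 0.0365
gripper_force: 50.4
clock: 15.28
position: [0.4763, 0.17, 0.2008]
ee_rot: [-0.001, -0.082, 0.997, 0.0]
contact_force: [-0.1, -0.4, -1.5]
width: 0.0366
gripper_force: 50.4
clock: 15.7
position: [0.5089, 0.2843, 0.2]
ee_rot: [-0.001, -0.082, 0.997, -0.0]
contact_force: [0.4, -0.4, -0.6]
width: 0.0363
gripper_force: 50.4
clock: 16.03
position: [0.5121, 0.2931, 0.201]
ee_rot: [-0.001, -0.082, 0.997, -0.001]
contact_force: [-1.0, -0.2, -1.8]
width: 0.0365
gripper_force: 50.5
at [0.5121 0.2931 0.201 ] yaw 0.164 tilt [-0.0017 -0.0016] | go [-0.0031  0.0008  0.1469] turn -0.006 q [ 0.4   0.31  1.5  -0.    1.33 -1.33] F [-1.  -0.2 -1.8]
```

```bash
H="python3 -m handwheel"
$H '-.003 .001 .015 0;0 0 .03 0;0 0 .035 0;0 0 .03 0;0 0 .02 0'
$H '0 0 .008 0;0 0 .004 0;0 0 .001 0;0 0 0 0;0 0 0 0'
python3 to.py .5148 .2942 .0541 .17
$H '0 0 .001 0;0 0 0 0;0 0 0 0'
$H '0 0 .001 0;0 0 0 0;0 0 0 0'
```

```text
clock: 16.45
position: [0.5136, 0.2933, 0.069]
ee_rot: [-0.002, -0.081, 0.997, -0.001]
contact_force: [-0.4, -0.3, -2.4]
width: 0.0364
gripper_force: 50.4
clock: 16.87
position: [0.517, 0.296, 0.0603]
ee_rot: [0.002, -0.082, 0.997, 0.001]
contact_force: [0.2, -0.7, -1.4]
width: 0.0367
gripper_force: 50.5
at [0.517  0.296  0.0603] yaw 0.164 tilt [0.0031 0.0013] | go [ 0.0025 -0.0014  0.0062] turn -0.006 q [ 0.4   0.43  1.69 -0.    1.02 -1.33] F [ 0.2 -0.7 -1.4]
clock: 17.12
position: [0.516, 0.2959, 0.0583]
ee_rot: [0.001, -0.082, 0.997, 0.0]
contact_force: [-0.2, -0.3, -2.1]
width: 0.0361
gripper_force: 50.5
clock: 17.37
position: [0.5157, 0.2957, 0.0566]
ee_rot: [-0.0, -0.082, 0.997, 0.0]
contact_force: [-1.0, 0.8, -2.4]
width: 0.0363
gripper_force: 50.5
```

```bash
H="python3 -m handwheel"
$H '0 0 .001 0;0 0 0 0;0 0 0 0'
$H '0 0 .0008 0;0 0 0 0;0 0 0 0'
$H '0 0 .0007 0;0 0 0 0;0 0 0 0'
```

```text
clock: 17.62
position: [0.5157, 0.2957, 0.0555]
ee_rot: [-0.0, -0.082, 0.997, -0.0]
contact_force: [-0.6, -0.5, -1.2]
width: 0.0362
gripper_force: 50.5
clock: 17.87
position: [0.5157, 0.2957, 0.0547]
ee_rot: [-0.0, -0.082, 0.997, 0.0]
contact_force: [0.4, -1.3, -2.4]
width: 0.0362
gripper_force: 50.5
clock: 18.12
position: [0.5159, 0.2957, 0.0543]
ee_rot: [0.0, -0.082, 0.997, 0.0]
contact_force: [0.2, -0.0, -0.7]
width: 0.0359
gripper_force: 50.6
```

```bash
H="python3 -m handwheel"
$H '0 0 .0006 0;0 0 0 0;0 0 0 0'
$H '0 0 -.0004 0;0 0 0 0;0 0 0 0;0 0 0 0;0 0 0 0' 0.058 40
$H '0 0 -.008 0;0 0 -.02 0;0 0 -.035 0;0 0 -.035 0;0 0 -.035 0' 
$H '0 0 -.015 0;-.0123 -.0243 0 0;-.0123 -.0243 0 0;-.0123 -.0243 0 0;-.0123 -.0243 0 0' 0.07
$H '-.0123 -.0243 0 0;-.0123 -.0243 0 0;-.0123 -.0243 0 0;-.0123 -.0243 0 0;-.0123 -.0243 0 0'
$H '-.0123 -.0243 0 0;0 0 0 0;0 0 0 0;0 0 0 0'
python3 to.py .6765 .0765 .045 .165
python3 - <<'E'
from h import *
np.set_printoptions(precision=4,suppress=True)
w=grab("wrist","w7.png"); t=grab("top")
img=w["img"];hsv=cv2.cvtColor(img,cv2.COLOR_RGB2HSV);m=cv2.inRange(hsv,(18,150,120),(32,255,255))
cs=[c for c in cv2.findContours(m,0,1)[0] if cv2.contourArea(c)>300]
for c in cs: print(cv2.boundingRect(c),cv2.contourArea(c),plane(w,[cv2.minEnclosingCircle(c)[0]],.11))
print("exp",proj(w,[.6765,.0765,.11]))
E
```

```text
clock: 18.37
position: [0.516, 0.2957, 0.0543]
ee_rot: [0.0, -0.082, 0.997, 0.0]
contact_force: [-1.2, -1.1, 4.8]
width: 0.0366
gripper_force: 51.0
clock: 18.78
position: [0.5157, 0.2957, 0.0536]
ee_rot: [-0.0, -0.082, 0.997, 0.0]
contact_force: [0.9, 0.6, 0.0]
width: 0.0584
gripper_force: 0.0
clock: 19.2
position: [0.5154, 0.2956, 0.1887]
ee_rot: [-0.0, -0.082, 0.997, -0.0]
contact_force: [0.8, -1.0, 0.1]
width: 0.0579
gripper_force: 0.0
clock: 19.62
position: [0.5807, 0.2071, 0.2029]
ee_rot: [0.001, -0.082, 0.997, 0.0]
contact_force: [0.6, 0.4, -0.5]
width: 0.0703
gripper_force: 0.0
clock: 20.03
position: [0.6614, 0.0969, 0.2025]
ee_rot: [0.0, -0.082, 0.997, 0.0]
contact_force: [0.0, 0.3, -0.0]
width: 0.0704
gripper_force: 0.0
clock: 20.37
position: [0.6764, 0.0764, 0.202]
ee_rot: [-0.0, -0.082, 0.997, 0.0]
contact_force: [0.4, 0.1, 0.5]
width: 0.0699
gripper_force: 0.0
at [0.6764 0.0764 0.202 ] yaw 0.164 tilt [-0.0007  0.0008] | go [-2.00e-04 -1.00e-04  1.57e-01] turn -0.001 q [ 0.01  0.44  1.28  0.    1.41 -1.72] F [0.4 0.1 0.5]
(292, 168, 61, 62) 2823.5 [[0.676  0.0766 0.11  ]]
exp [[321.4844 198.9052]]
```

View pics/w7.png

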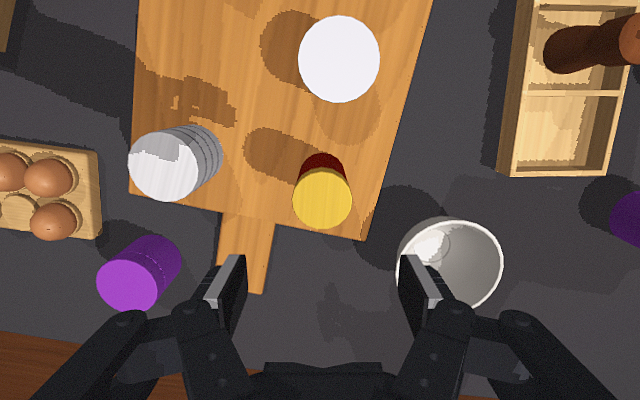

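The slim jar lid is centred below the jaws at (322,199). The mill stands upright in the middle compartment at upper right. The bowl is clear of the fingers' path. Descending now.

```bash
H="python3 -m handwheel"
$H '0 0 .02 0;0 0 .03 0;0 0 .035 0;0 0 .035 0;0 0 .02 0'
$H '0 0 .012 0;0 0 .005 0;0 0 0 0;0 0 0 0'
$H '0 0 0 0;0 0 0 0;0 0 0 0;0 0 0 0;0 0 0 0' 0 40
python3 to.py .6765 .0765 .045 .165
```

```text
clock: 20.88
position: [0.6738, 0.0774, 0.0585]
ee_rot: [-0.003, -0.083, 0.997, 0.0]
contact_force: [-0.3, 0.1, -1.2]
width: 0.0701
gripper_force: 0.0
clock: 21.22
position: [0.6779, 0.0765, 0.0464]
ee_rot: [0.001, -0.082, 0.997, -0.0]
contact_force: [0.1, 0.9, 0.1]
width: 0.0705
gripper_force: 0.0
clock: 21.63
position: [0.6783, 0.0761, 0.047]
ee_rot: [0.002, -0.082, 0.997, -0.0]
contact_force: [0.2, -0.3, 6.7]
width: 0.0475
gripper_force: 41.6
at [0.6783 0.0761 0.047 ] yaw 0.164 tilt [0.0039 0.0003] | go [0.0017 0.0007 0.002 ] turn -0.001 q [ 0.01  0.55  1.49  0.    1.09 -1.73] F [ 0.2 -0.3  6.7]
```

```bash
H="python3 -m handwheel"
$H '0 0 -.005 0;0 0 -.015 0;0 0 -.03 0;0 0 -.035 0;0 0 -.035 0' - 50
$H '0 0 -.025 0;0 0 -.01 0;.0023 .0121 0 0;.0046 .0242 0 0;.0046 .0242 0 0'
$H '.0046 .0242 0 0;.0046 .0242 0 0;.0046 .0242 0 0;.0046 .0242 0 0;.0046 .0242 0 0'
$H '.0046 .0242 0 0;.0046 .0242 0 0;.0023 .0121 0 0;0 0 0 0;0 0 0 0'
python3 to.py .5937 .3078 .038 .17
```

```text
clock: 22.05
position: [0.6756, 0.076, 0.1649]
ee_rot: [-0.002, -0.082, 0.997, 0.0]
contact_force: [0.1, -0.3, -2.8]
width: 0.0474
gripper_force: 51.8
clock: 22.47
position: [0.6536, 0.1344, 0.1971]
ee_rot: [-0.002, -0.081, 0.997, 0.0]
contact_force: [-0.1, 0.0, -2.2]
width: 0.047
gripper_force: 51.8
clock: 22.88
position: [0.6102, 0.251, 0.1965]
ee_rot: [-0.003, -0.082, 0.997, -0.0]
contact_force: [0.3, 0.4, -2.2]
width: 0.0475
gripper_force: 51.8
clock: 23.3
position: [0.5908, 0.3072, 0.1981]
ee_rot: [-0.001, -0.083, 0.997, -0.001]
contact_force: [0.2, -0.5, -2.9]
width: 0.0469
gripper_force: 51.9
at [0.5908 0.3072 0.1981] yaw 0.166 tilt [-0.0026 -0.0021] | go [-0.0034  0.0004  0.1601] turn -0.004 q [ 0.38  0.43  1.32 -0.    1.39 -1.36] F [ 0.2 -0.5 -2.9]
```

```bash
H="python3 -m handwheel"
$H '-.002 0 .015 0;0 0 .03 0;0 0 .035 0;0 0 .035 0;0 0 .02 0'
$H '0 0 .012 0;0 0 .006 0;0 0 .002 0;0 0 0 0;0 0 0 0'
$H '0 0 .001 0;0 0 0 0;0 0 0 0'
python3 to.py .5937 .3078 .038 .17
```

```text
clock: 23.72
position: [0.5919, 0.3046, 0.0604]
ee_rot: [-0.003, -0.081, 0.997, -0.001]
contact_force: [-0.1, -0.1, -2.7]
width: 0.0474
gripper_force: 51.9
clock: 24.13
position: [0.5953, 0.3078, 0.0466]
ee_rot: [0.002, -0.082, 0.997, 0.0]
contact_force: [0.1, 0.5, -2.0]
width: 0.0468
gripper_force: 51.9
clock: 24.38
position: [0.5942, 0.3079, 0.0449]
ee_rot: [0.001, -0.082, 0.997, 0.0]
contact_force: [-0.2, -0.3, -1.5]
width: 0.0471
gripper_force: 51.9
at [0.5942 0.3079 0.0449] yaw 0.164 tilt [0.0015 0.0006] | go [ 0.0006 -0.      0.0069] turn -0.006 q [ 0.37  0.54  1.53  0.    1.07 -1.36] F [-0.2 -0.3 -1.5]
```

```bash
H="python3 -m handwheel"
$H '0 0 .002 0;0 0 .002 0;0 0 .001 0;0 0 0 0;0 0 0 0'
$H '0 0 .0008 0;0 0 0 0;0 0 0 0'
$H '0 0 .0007 0;0 0 0 0;0 0 0 0'
$H '0 0 .0006 0;0 0 0 0;0 0 0 0'
```

```text
clock: 24.8
position: [0.5937, 0.3076, 0.0387]
ee_rot: [-0.0, -0.082, 0.997, -0.0]
contact_force: [0.3, 0.5, -1.8]
width: 0.0473
gripper_force: 51.9
clock: 25.05
position: [0.594, 0.3077, 0.0382]
ee_rot: [0.0, -0.082, 0.997, 0.0]
contact_force: [0.1, -0.3, -1.9]
width: 0.0472
gripper_force: 52.1
clock: 25.3
position: [0.594, 0.3077, 0.0382]
ee_rot: [0.0, -0.082, 0.997, 0.0]
contact_force: [-1.5, -1.5, 3.5]
width: 0.0469
gripper_force: 52.2
clock: 25.55
position: [0.594, 0.3077, 0.0381]
ee_rot: [0.0, -0.082, 0.997, 0.0]
contact_force: [-1.9, -0.5, 7.0]
width: 0.047
gripper_force: 52.6
```

```bash
H="python3 -m handwheel"
$H '0 0 -.0012 0;0 0 0 0;0 0 0 0;0 0 0 0;0 0 0 0' 0.066 40
$H '0 0 -.008 0;0 0 -.02 0;0 0 -.035 0;0 0 -.035 0;0 0 -.035 0' 
$H '0 0 -.025 0;.0069 -.0255 0 0;.0069 -.0255 0 0;.0069 -.0255 0 0;.0069 -.0255 0 0' 0.085
$H '.0069 -.0255 0 0;.0069 -.0255 0 0;.0069 -.0255 0 0;.0069 -.0255 0 0;.0069 -.0255 0 0'
$H '0 0 0 .114;0 0 0 .114;0 0 0 .114;0 0 0 .114;0 0 0 0'
$H '0 0 0 0;0 0 0 0'
python3 to.py .570 .0715 .031 -.29
python3 - <<'E'
from h import *
np.set_printoptions(precision=4,suppress=True)
w=grab("wrist"); t=grab("top")
img=w["img"];hsv=cv2.cvtColor(img,cv2.COLOR_RGB2HSV);m=cv2.inRange(hsv,(0,0,215),(180,45,255))
for c in cv2.findContours(m,0,1)[0]:
    if cv2.contourArea(c)>1000: print(cv2.boundingRect(c),cv2.contourArea(c),plane(w,[cv2.fitEllipse(cv2.convexHull(c))[0]],.081))
print("exp",proj(w,[.57,.0715,.081]))
a=cv2.resize(t["img"][150:300,215:355],(480,514),interpolation=2); b=cv2.resize(img,(320,200)); b=np.vstack([b,np.zeros((314,320,3),np.uint8)])
cv2.imwrite("pics/c8.png",np.hstack([a,b])[:,:,::-1])
E
```

```text
clock: 25.97
position: [0.5938, 0.3076, 0.0377]
ee_rot: [-0.0, -0.082, 0.997, 0.0]
contact_force: [-0.5, -0.9, 0.4]
width: 0.0658
gripper_force: 0.0
clock: 26.38
position: [0.5936, 0.3075, 0.1727]
ee_rot: [-0.0, -0.082, 0.997, -0.0]
contact_force: [1.1, 0.6, -0.1]
width: 0.0658
gripper_force: 0.0
clock: 26.8
position: [0.5831, 0.2016, 0.1969]
ee_rot: [0.001, -0.082, 0.997, 0.0]
contact_force: [0.2, -1.4, -1.0]
width: 0.0851
gripper_force: 0.0
clock: 27.22
position: [0.5699, 0.0698, 0.1967]
ee_rot: [0.0, -0.082, 0.997, 0.0]
contact_force: [0.5, 0.1, 1.2]
width: 0.0848
gripper_force: 0.0
clock: 27.63
position: [0.5701, 0.0709, 0.1966]
ee_rot: [0.0, 0.146, 0.989, 0.0]
contact_force: [-0.6, 0.3, 0.7]
width: 0.0851
gripper_force: 0.0
clock: 27.8
position: [0.5701, 0.0711, 0.1963]
ee_rot: [0.0, 0.144, 0.99, 0.0]
contact_force: [-0.7, -1.5, -0.4]
width: 0.0849
gripper_force: 0.0
at [0.5701 0.0711 0.1963] yaw -0.289 tilt [0.0004 0.0001] | go [0.0003 0.0003 0.1653] turn 0.001 q [ 0.    0.29  1.54  0.    1.31 -1.28] F [-0.7 -1.5 -0.4]
(211, 308, 45, 49) 1510.0 [[ 0.6862 -0.0566  0.081 ]]
(287, 155, 74, 72) 4076.0 [[0.5698 0.0729 0.081 ]]
(115, 60, 47, 81) 3241.5 [[ 0.4547 -0.0475  0.081 ]]
exp [[322.1221 190.7609]]
```

View pics/c8.png

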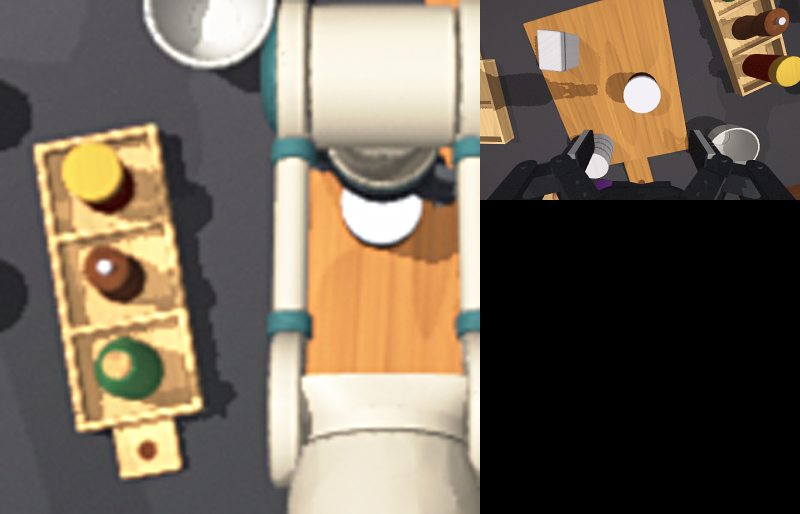

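The pizza tray is complete: from handle to far end bottle, mill and slim jar, all upright. Next is the wide jar, centred below the jaws.

```bash
H="python3 -m handwheel"
$H '0 .001 .02 0;0 0 .03 0;0 0 .035 0;0 0 .035 0;0 0 .025 0'
$H '0 0 .013 0;0 0 .007 0;0 0 0 0;0 0 0 0'
$H '0 0 0 0;0 0 0 0;0 0 0 0;0 0 0 0;0 0 0 0' 0 50
python3 to.py .570 .0722 .031 -.29
```

```text
clock: 28.32
position: [0.5689, 0.0721, 0.0485]
ee_rot: [-0.001, 0.145, 0.989, -0.0]
contact_force: [-0.0, -0.3, 0.2]
width: 0.0845
gripper_force: 0.0
clock: 28.65
position: [0.571, 0.0721, 0.0315]
ee_rot: [0.0, 0.145, 0.989, 0.0]
contact_force: [-0.0, -0.6, 0.3]
width: 0.0851
gripper_force: 0.0
clock: 29.07
position: [0.5718, 0.072, 0.0329]
ee_rot: [0.002, 0.145, 0.989, 0.0]
contact_force: [-0.6, -0.7, 5.4]
width: 0.0634
gripper_force: 55.3
at [0.5718 0.072  0.0329] yaw -0.292 tilt [ 0.0038 -0.0001] | go [ 0.0018 -0.0003  0.0019] turn -0.002 q [ 0.    0.44  1.76 -0.    0.94 -1.27] F [-0.6 -0.7  5.4]
```

```bash
H="python3 -m handwheel"
$H '0 0 -.005 0;0 0 -.015 0;0 0 -.03 0;0 0 -.035 0;0 0 -.035 0' - 60
$H '0 0 -.02 0;0 0 -.01 0;.0004 -.0132 0 0;.0008 -.0264 0 0;.0008 -.0264 0 0'
$H '.0008 -.0264 0 0;.0008 -.0264 0 0;.0008 -.0264 0 0;.0008 -.0264 0 0;.0008 -.0264 0 0'
$H '.0008 -.0264 0 0;.0008 -.0264 0 0;.0008 -.0264 0 0;.0008 -.0264 0 0;.0008 -.0264 0 0'
$H '.0008 -.0264 0 0;.0004 -.0132 0 0;0 0 0 0;0 0 0 0;0 0 0 0'
python3 to.py .4554 -.2785 .024 -.29
python3 -c "
from h import *
grab('wrist','w9.png')"
```

```text
clock: 29.48
position: [0.5692, 0.072, 0.1516]
ee_rot: [-0.001, 0.145, 0.989, -0.0]
contact_force: [1.1, -0.1, -2.6]
width: 0.0638
gripper_force: 66.6
clock: 29.9
position: [0.5475, 0.0088, 0.1791]
ee_rot: [-0.002, 0.144, 0.99, -0.0]
contact_force: [0.7, -0.1, -2.3]
width: 0.0637
gripper_force: 66.7
clock: 30.32
position: [0.5049, -0.1171, 0.1786]
ee_rot: [-0.002, 0.145, 0.989, 0.0]
contact_force: [0.1, -0.5, -2.3]
width: 0.0638
gripper_force: 66.7
clock: 30.73
position: [0.4632, -0.2419, 0.1786]
ee_rot: [-0.002, 0.146, 0.989, 0.001]
contact_force: [0.1, -0.1, -2.4]
width: 0.0634
gripper_force: 66.7
clock: 31.15
position: [0.4528, -0.2775, 0.18]
ee_rot: [-0.001, 0.145, 0.989, 0.001]
contact_force: [0.0, -0.3, -2.5]
width: 0.0633
gripper_force: 66.8
at [ 0.4528 -0.2775  0.18  ] yaw -0.292 tilt [-0.0014  0.0025] | go [-0.0031 -0.0006  0.156 ] turn -0.002 q [-0.68  0.24  1.66  0.    1.25 -1.96] F [ 0.  -0.3 -2.5]
```

View pics/w9.png

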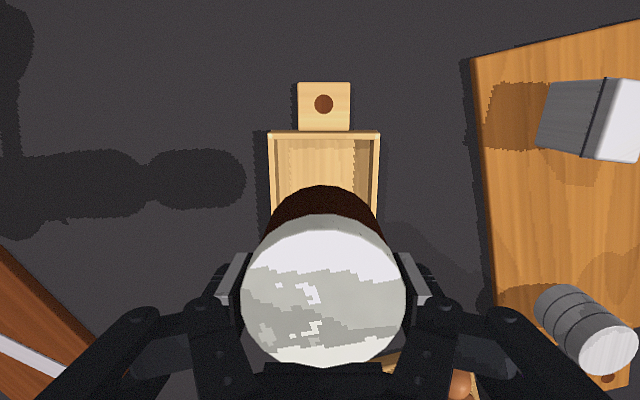

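The wide jar is held upright over tray_two. The tray's near rim corners are at (268,131) and (380,130).

```bash
python3 - <<'E'
from h import *
np.set_printoptions(precision=4,suppress=True)
w=grab("wrist")
P=plane(w,[(268,131),(380,130)],.03)[:,:2]; m=P.mean(0); u=np.array([np.cos(.29),-np.sin(.29)]); v=P[1]-P[0]
print(P,"wid",np.linalg.norm(v),"yaw",np.arctan2(-v[0],v[1]),"comp1",m+u*.049,"comp2",m+u*.141)
E
H="python3 -m handwheel"
$H '0 0 .015 0;0 0 .03 0;0 0 .035 0;0 0 .025 0;0 0 .01 0'
$H '0 0 0 0;0 0 0 0'
python3 to.py .4554 -.2785 .024 -.29
```

```text
[[ 0.3936 -0.3106]
 [ 0.4223 -0.2121]] wid 0.10255038301970695 yaw -0.28404273747529735 comp1 [ 0.4549 -0.2754] comp2 [ 0.5431 -0.3017]
clock: 31.67
position: [0.4514, -0.2757, 0.0626]
ee_rot: [-0.003, 0.145, 0.989, 0.002]
contact_force: [0.7, -0.4, -2.6]
width: 0.0631
gripper_force: 66.8
clock: 31.83
position: [0.4541, -0.2785, 0.0664]
ee_rot: [0.0, 0.145, 0.989, -0.0]
contact_force: [-0.7, 0.1, -1.3]
width: 0.0632
gripper_force: 66.7
at [ 0.4541 -0.2785  0.0664] yaw -0.291 tilt [ 0.0005 -0.0001] | go [-0.0012  0.0004  0.0424] turn -0.001 q [-0.68  0.34  1.82  0.    0.98 -1.96] F [-0.7  0.1 -1.3]
```

```bash
H="python3 -m handwheel"
$H '-.0006 .0019 .012 0;0 0 .015 0;0 0 .008 0;0 0 .003 0;0 0 0 0'
$H '0 0 .001 0;0 0 0 0;0 0 0 0'
$H '0 0 .001 0;0 0 0 0;0 0 0 0'
python3 to.py .4552 -.2768 .024 -.29
```

```text
clock: 32.25
position: [0.4549, -0.2773, 0.0285]
ee_rot: [0.0, 0.145, 0.989, -0.0]
contact_force: [0.4, 0.4, -1.7]
width: 0.0634
gripper_force: 66.7
clock: 32.5
position: [0.4549, -0.2775, 0.0277]
ee_rot: [0.001, 0.145, 0.989, -0.0]
contact_force: [-0.2, -0.3, -1.7]
width: 0.0635
gripper_force: 66.7
clock: 32.75
position: [0.4545, -0.2771, 0.0261]
ee_rot: [0.0, 0.145, 0.989, 0.0]
contact_force: [0.1, 0.2, -2.8]
width: 0.0634
gripper_force: 66.8
at [ 0.4545 -0.2771  0.0261] yaw -0.292 tilt [ 0.0001 -0.    ] | go [-0.0006  0.0005  0.0021] turn -0.002 q [-0.68  0.39  1.87  0.    0.88 -1.96] F [ 0.1  0.2 -2.8]
```

```bash
H="python3 -m handwheel"
$H '0 0 .001 0;0 0 0 0;0 0 0 0'
$H '0 0 .0008 0;0 0 0 0;0 0 0 0'
$H '0 0 .0006 0;0 0 0 0;0 0 0 0'
```

```text
clock: 33.0
position: [0.4544, -0.277, 0.0249]
ee_rot: [-0.0, 0.145, 0.989, 0.0]
contact_force: [-0.0, -0.4, -2.0]
width: 0.0637
gripper_force: 66.7
clock: 33.25
position: [0.4544, -0.2771, 0.0241]
ee_rot: [-0.0, 0.145, 0.989, 0.0]
contact_force: [-0.0, -0.5, -2.6]
width: 0.0635
gripper_force: 66.7
clock: 33.5
position: [0.4544, -0.2771, 0.024]
ee_rot: [0.0, 0.145, 0.989, -0.0]
contact_force: [-1.7, 0.1, 2.7]
width: 0.0632
gripper_force: 67.3
```

```bash
H="python3 -m handwheel"
$H '0 0 -.0006 0;0 0 0 0;0 0 0 0;0 0 0 0;0 0 0 0' 0.08 40
$H '0 0 -.008 0;0 0 -.02 0;0 0 -.035 0;0 0 -.035 0;0 0 -.035 0' 
$H '0 0 -.035 0;.0071 .0251 0 0;.0071 .0251 0 0;.0071 .0251 0 0;.0071 .0251 0 0' 0.06
$H '.0071 .0251 0 0;.0071 .0251 0 0;.0071 .0251 0 0;.0071 .0251 0 0;.0071 .0251 0 0'
$H '0 0 0 .067;0 0 0 .067;0 0 0 0;0 0 0 0'
python3 to.py .4587 -.042 .043 -.425
python3 - <<'E'
from h import *
np.set_printoptions(precision=4,suppress=True)
w=grab("wrist","w10.png")
hsv=cv2.cvtColor(w["img"],cv2.COLOR_RGB2HSV);e=proj(w,[.4587,-.042,.095])[0];print("exp",e, hsv[int(e[1]),int(e[0])])
for lo in (150,190,215):
  m=cv2.inRange(hsv,(0,0,lo),(180,50,255)); m=cv2.morphologyEx(m,cv2.MORPH_OPEN,np.ones((3,3)))
  for c in cv2.findContours(m,0,1)[0]:
    if cv2.contourArea(c)>1000 and cv2.pointPolygonTest(c,tuple(map(float,e)),True)>-20:
        r=cv2.minAreaRect(c);P=plane(w,cv2.boxPoints(r),.095);l=np.diff(P,axis=0);n=np.linalg.norm(l,axis=1);k=l[n.argmax()]
        print(lo,r,P.mean(0),n[:2],"yaw",np.arctan(k[1]/k[0]))
E
```

```text
clock: 33.92
position: [0.4546, -0.2771, 0.0241]
ee_rot: [0.0, 0.145, 0.989, 0.0]
contact_force: [0.0, -0.0, -0.3]
width: 0.0801
gripper_force: 0.0
clock: 34.33
position: [0.4542, -0.2768, 0.159]
ee_rot: [-0.0, 0.145, 0.989, 0.0]
contact_force: [0.1, -1.8, -0.4]
width: 0.0797
gripper_force: 0.0
clock: 34.75
position: [0.456, -0.1718, 0.1931]
ee_rot: [0.001, 0.146, 0.989, -0.0]
contact_force: [0.2, 0.1, 0.4]
width: 0.0602
gripper_force: 0.0
clock: 35.17
position: [0.458, -0.0411, 0.1929]
ee_rot: [0.0, 0.145, 0.989, 0.0]
contact_force: [-0.1, 0.6, 0.4]
width: 0.0603
gripper_force: 0.0
clock: 35.5
position: [0.4583, -0.0423, 0.1927]
ee_rot: [0.0, 0.21, 0.978, 0.0]
contact_force: [-0.1, -0.0, 0.1]
width: 0.0601
gripper_force: 0.0
at [ 0.4583 -0.0423  0.1927] yaw -0.424 tilt [ 0.0006 -0.0001] | go [-0.0002  0.0004  0.1497] turn 0.001 q [-0.24  0.12  1.78  0.    1.24 -1.39] F [-0.1 -0.   0.1]
exp [322.274  197.4899] [150   1 255]
150 ((322.5, 194.5), (73.0, 45.0), 90.0) [ 0.4575 -0.0412  0.095 ] [0.0349 0.0612] yaw -0.40501298954376086
190 ((322.9999694824219, 195.99996948242188), (69.99998474121094, 43.99999237060547), 90.0) [ 0.4587 -0.0414  0.095 ] [0.0342 0.0589] yaw -0.4049926450595648
215 ((323.0015869140625, 196.0833282470703), (69.93245697021484, 43.21481704711914), 88.93909454345703) [ 0.4588 -0.0414  0.095 ] [0.0336 0.0588] yaw -0.3876411981767266
```

```bash
H="python3 -m handwheel"
$H '0 .001 .02 -.02;0 0 .03 0;0 0 .035 0;0 0 .03 0;0 0 .02 0'
$H '0 0 .01 0;0 0 .005 0;0 0 0 0;0 0 0 0'
$H '0 0 0 0;0 0 0 0;0 0 0 0;0 0 0 0;0 0 0 0' 0 40
python3 to.py .4587 -.0415 .043 -.405
```

```text
clock: 35.97
position: [0.457, -0.0415, 0.0549]
ee_rot: [-0.002, 0.201, 0.98, 0.0]
contact_force: [-0.7, 0.3, 0.0]
width: 0.0598
gripper_force: 0.0
clock: 36.3
position: [0.4592, -0.0418, 0.0426]
ee_rot: [0.0, 0.202, 0.979, 0.0]
contact_force: [-1.0, 0.4, 0.4]
width: 0.0599
gripper_force: 0.0
clock: 36.72
position: [0.4596, -0.0418, 0.0433]
ee_rot: [0.001, 0.201, 0.98, -0.0]
contact_force: [-0.1, -0.6, 5.8]
width: 0.0358
gripper_force: 40.3
at [ 0.4596 -0.0418  0.0433] yaw -0.406 tilt [ 0.0024 -0.0007] | go [ 0.0009 -0.0001  0.0003] turn -0.001 q [-0.24  0.28  2.   -0.    0.86 -1.41] F [-0.1 -0.6  5.8]
```

```bash
H="python3 -m handwheel"
$H '0 0 -.005 0;0 0 -.015 0;0 0 -.03 0;0 0 -.035 0;0 0 -.035 0' - 50
$H '0 0 -.02 0;0 0 0 -.058;0 0 0 -.058;-.007 -.0103 0 0;-.0141 -.0207 0 0'
$H '-.0141 -.0207 0 0;-.0141 -.0207 0 0;-.0141 -.0207 0 0;-.0141 -.0207 0 0;-.0141 -.0207 0 0'
$H '-.0141 -.0207 0 0;-.0141 -.0207 0 0;-.0141 -.0207 0 0;-.0141 -.0207 0 0;-.007 -.0103 0 0'
$H '0 0 0 0;0 0 0 0;0 0 0 0'
python3 to.py .5432 -.3038 .0343 -.29
```

```text
clock: 37.13
position: [0.4574, -0.041, 0.163]
ee_rot: [-0.001, 0.201, 0.979, 0.0]
contact_force: [1.9, -0.2, -1.7]
width: 0.0358
gripper_force: 50.0
clock: 37.55
position: [0.4687, -0.0758, 0.1821]
ee_rot: [-0.001, 0.144, 0.99, 0.001]
contact_force: [0.3, 0.4, -2.7]
width: 0.0359
gripper_force: 50.2
clock: 37.97
position: [0.5078, -0.1985, 0.1815]
ee_rot: [-0.001, 0.145, 0.989, 0.0]
contact_force: [0.3, -0.2, -1.0]
width: 0.0355
gripper_force: 50.2
clock: 38.38
position: [0.5425, -0.3077, 0.1811]
ee_rot: [-0.0, 0.146, 0.989, -0.001]
contact_force: [0.7, 0.3, -0.2]
width: 0.0356
gripper_force: 50.2
clock: 38.63
position: [0.5414, -0.3026, 0.1817]
ee_rot: [-0.001, 0.144, 0.99, 0.001]
contact_force: [0.1, -0.5, -0.8]
width: 0.0356
gripper_force: 50.2
at [ 0.5414 -0.3026  0.1817] yaw -0.29 tilt [-0.0015  0.002 ] | go [-0.0024 -0.0009  0.1474] turn 0.0 q [-0.62  0.37  1.46  0.    1.32 -1.9 ] F [ 0.1 -0.5 -0.8]
```

```bash
H="python3 -m handwheel"
$H '-.001 0 .015 0;0 0 .03 0;0 0 .035 0;0 0 .03 0;0 0 .018 0'
$H '0 0 .008 0;0 0 .004 0;0 0 .001 0;0 0 0 0;0 0 0 0'
$H '0 0 .001 0;0 0 0 0;0 0 0 0'
python3 to.py .5432 -.3038 .0343 -.29
```

```text
clock: 39.05
position: [0.5409, -0.3009, 0.0513]
ee_rot: [-0.002, 0.144, 0.99, 0.002]
contact_force: [-0.9, 0.5, -2.0]
width: 0.0356
gripper_force: 50.2
clock: 39.47
position: [0.5442, -0.3046, 0.0429]
ee_rot: [0.001, 0.144, 0.99, -0.001]
contact_force: [0.2, -0.7, -1.9]
width: 0.0354
gripper_force: 50.2
clock: 39.72
position: [0.5434, -0.3044, 0.0408]
ee_rot: [0.001, 0.144, 0.99, -0.0]
contact_force: [0.7, 0.4, -1.5]
width: 0.0357
gripper_force: 50.2
at [ 0.5434 -0.3044  0.0408] yaw -0.29 tilt [ 0.0009 -0.0006] | go [0.0003 0.0005 0.0065] turn 0.0 q [-0.62  0.49  1.65  0.    1.01 -1.9 ] F [ 0.7  0.4 -1.5]
```

```bash
H="python3 -m handwheel"
$H '0 0 .002 0;0 0 .002 0;0 0 0 0;0 0 0 0;0 0 0 0'
$H '0 0 .0007 0;0 0 0 0;0 0 0 0;0 0 0 0'
$H '0 0 .0007 0;0 0 0 0;0 0 0 0'
$H '0 0 .0006 0;0 0 0 0;0 0 0 0'
```

```text
clock: 40.13
position: [0.5431, -0.3041, 0.036]
ee_rot: [-0.0, 0.144, 0.99, 0.0]
contact_force: [0.3, -0.8, -1.7]
width: 0.0356
gripper_force: 50.2
clock: 40.47
position: [0.5432, -0.3042, 0.0355]
ee_rot: [0.0, 0.144, 0.99, 0.0]
contact_force: [-0.0, -0.1, -1.1]
width: 0.0355
gripper_force: 50.2
clock: 40.72
position: [0.5431, -0.3041, 0.0347]
ee_rot: [0.0, 0.144, 0.99, 0.0]
contact_force: [0.2, 0.7, -0.4]
width: 0.0355
gripper_force: 50.2
clock: 40.97
position: [0.5432, -0.3042, 0.0344]
ee_rot: [0.0, 0.144, 0.99, 0.0]
contact_force: [-0.0, -0.6, 0.3]
width: 0.0357
gripper_force: 50.2
```

```bash
H="python3 -m handwheel"
$H '0 0 .0005 0;0 0 0 0;0 0 0 0'
$H '0 0 -.0003 0;0 0 0 0;0 0 0 0;0 0 0 0;0 0 0 0' 0.058 40
$H '0 0 -.008 0;0 0 -.02 0;0 0 -.035 0;0 0 -.035 0;0 0 -.035 0' 
$H '0 0 -.03 0;.025 .025 0 0;.025 .025 0 0;.025 .025 0 0;.025 .025 0 0'
$H '.025 .025 0 0;.025 .025 0 0;.025 .025 0 0;0 0 0 0;0 0 0 0'
python3 - <<'E'
from h import *
t=grab("top"); s=grab("side")
a=cv2.resize(t["img"][120:300,215:485],(450,300),interpolation=2); b=cv2.resize(s["img"][90:340,230:450],(350,398),interpolation=2)
a=np.vstack([a,np.zeros((98,450,3),np.uint8)]); cv2.imwrite("pics/final.png",np.hstack([a,b])[:,:,::-1])
E
```

```text
clock: 41.22
position: [0.5432, -0.3042, 0.0343]
ee_rot: [0.0, 0.144, 0.99, -0.0]
contact_force: [-2.8, 0.9, 5.7]
width: 0.0357
gripper_force: 50.9
clock: 41.63
position: [0.5431, -0.3041, 0.0337]
ee_rot: [-0.0, 0.144, 0.99, 0.0]
contact_force: [0.0, 0.3, -0.2]
width: 0.0582
gripper_force: 0.0
clock: 42.05
position: [0.5429, -0.3039, 0.1687]
ee_rot: [-0.0, 0.144, 0.99, 0.0]
contact_force: [1.2, -0.4, -0.5]
width: 0.0579
gripper_force: 0.0
clock: 42.47
position: [0.475, -0.1786, 0.1977]
ee_rot: [0.001, 0.145, 0.989, -0.0]
contact_force: [-0.3, -0.7, 1.2]
width: 0.0581
gripper_force: 0.0
clock: 42.88
position: [0.4247, -0.0852, 0.1979]
ee_rot: [0.001, 0.143, 0.99, -0.0]
contact_force: [-0.3, -0.4, 0.6]
width: 0.0575
gripper_force: 0.0
```

View pics/final.png

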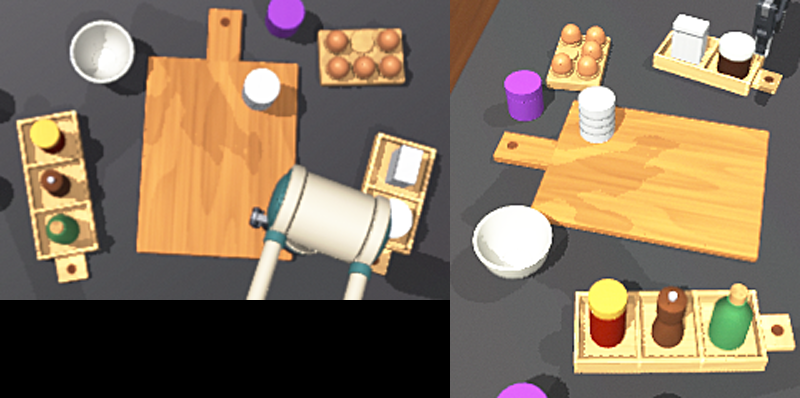

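The final view shows the bottle, mill and slim jar upright in tray_three, and the wide jar (near the handle) and the tin upright in tray_two. The round tin, bowl and egg carton are where they started, so I'm handing in.

```bash
python3 -m handwheel '0 0 0 0;0 0 0 0;0 0 0 0' | tail -3; python3 -c "
from rig import ticket; print(ticket.sign_off())"
```

```text
contact_force: [0.6, 0.4, -0.2]
width: 0.0581
gripper_force: 0.0
the job is handed in; nothing more can be done
None
```

Both trays are made up as asked and the job is handed in at about 43 s; sign-off returned no verdict, but the final pictures show all five items upright in the right compartments and the round tin, bowl and egg carton where they started.

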